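# Line up the quarter-turn stud and hold the access cover shut

## Robot

A 6-joint arm with a two-finger parallel gripper is mounted at the origin on a cart in front of the work surface, level with it; the furniture and walls round the work are solid. World frame = base frame: x ahead of the robot, y to its left, z up, the work surface at z = 0. Lengths are in m, angles in rad, forces in N, time in s.
With the tool pointing down it reaches from about 0.3 to 0.775 m from the base axis. Payload 14.6 kg.
Tool frame: the origin (TCP) lies at the very end of the fingers, on their centre line; the grasp point (between the pads) lies 19 mm behind it (ctrl.grasp_offset is the distance from the TCP to the grasp point, in m); z points along the fingers, y is the line along which they close (so a half turn about z gives the same grasp; the last joint's range is limited). The gripper opens to 94 mm and grips with 3 to 60 N. Pads are 16 mm wide; open, the fingers measure 119 mm over their backs; the gripper's body (75 mm by 177 mm) begins 78 mm behind the grasp point.
Start: joints at [1.082, 0.3, 1.521, -0, 1.321, -0.067], TCP at [0.225, 0.502, 0.205] pointing down, gripper open.
Joint ranges: [-3.03, 3.03], [-0.79, 2.21], [0.23, 2.52], [-1.04, 4.18], [0, 3.07], [-2.55, 2.55]. Speed limits (rad/s): [2.22, 2.22, 2.57, 3.14, 3.14, 3.14].

## Interface

Orientations are given as [roll, pitch, yaw] about the fixed x, y, z axes, in that order (R = Rz(yaw) Ry(pitch) Rx(roll)).
In Python, from station import ctrl gives the robot as it stands.
- The arm moves only by the tool step_arm, never from a script. Its argument "plan" is a list that holds one entry, the list of rows, each a list of 6 numbers: the shift along the tool's x, y, z in units of 30 mm (1.0 is 30 mm), then the turn, a rotation vector about the tool's x, y, z in units of 6 degrees (1.0 is 6 degrees). In form: [[[dx, dy, dz, wx, wy, wz], ...]]. A call has 1 to 8 rows; each row is the pose to reach, as a shift and turn from the pose commanded when the call began, along the tool's axes at that moment; what a row does not reach only later rows make up. A row lasts 1/12 s, in which the tool goes at most 41.7 mm and 7.16 degrees, less where a joint would pass 70% of its speed; a pose out of reach is approached as far as the arm can. A call with a gripper value outside its range is refused whole. "grip" is the opening, from 0 (shut) to 1 (fully open), set as the call begins (left out, the last holds). The fingers move at their own pace and stop on an object; "squeeze" is the grip in N (left out, the last holds). Time passes only in rows, so rows that repeat a pose let the fingers close. It gives the time, the measured TCP pose, the force, the opening and the grip force at its end, in the units of the state.
- ctrl.get_obs(): the state, without advancing time (a new reading comes with each control period).
- ctrl.camera(name): name is "side" or "top" or "wrist"; returns the picture (420x560x3 uint8, red, green, blue); there is no depth.
- ctrl.camera_model(name): a dict with "intrinsics" (3x3 intrinsics, pixels), "R" (3x3) and "t" (3): a world point X has camera coordinates R X + t; the wrist camera has in their place "tool_from_camera" (4x4, takes a point from camera to tool coordinates, whose origin is the TCP and whose axes are the flange's). Camera axes: x right, y down, z forward; pixel columns grow to the right and rows downward; lengths in m; the calibration is good to about 2 mm. A picture is of the moment at which its call begins: read the wrist's pose just before it. camera_model takes no time and is no camera call.
- ctrl.hand_in(): hands the job in; it is judged then, once.
Trained networks look in the newest picture that a camera, given by its name, has taken for a name from the list of things; names that differ only in an ending like _2 or _b are one class to them, and where a whole thing is asked for, a point or a joint stands for the part that bears it (a point fixed in the world has none). Each returns a list of dicts, best first, with "confidence" (0 to 1); they miss things now and then, are a little off and sometimes report something else, mostly with a low value. They report only what shows in the picture. A call takes as long as a camera call.
- ctrl.masks_of(query, camera): "pixels" (420x560 bool, what is visible of it) and "at" ([column, row] in pixels, amid what is visible of it).
- ctrl.place_of(query, camera): "at" ([column, row] in pixels: a listed point, or the origin of a listed thing).
The state is a dict: "time_s": time; "qpos": joint angles; "joint_vel": joint speeds; "tau": joint torques, N m; "ee_pos": TCP position; "eef_rot": TCP orientation; "force": force on the tool from outside, world axes, zero at the start; "moment": the same for the moment, N m; "grip_width": finger opening in m; "grip_force": force on a finger pad.
Only numpy, scipy, OpenCV 4.12 (cv2) and the standard library are available. Lean on these libraries where they do the work, as an engineer would, in place of code of your own. Each camera call takes 0.05 s, during which the arm holds its last target. There are 200 camera calls.

## Task

Close the bay of the grey housing: first turn its T-shaped quarter-turn stud until the wing lies the way the slot in the loose access cover needs it, then lift the cover by its handle and set it on the housing so that the wing comes up through the slot. Spring pins keep the cover off its seat, so press it down flush on the ledge all round and finish while still holding it pressed there: do not let go at the end. Leave the heat sink, fan and battery pack where they are.

Things in the scene. Friction and masses are not known exactly. Their poses are not given: they have to be found in the camera images.
- frame: Grey open-topped housing, 150 (x) x 230 (y) x 45 mm, fixed to the worktop; origin at the centre of its underside, z up. Its top is a flat ledge round an open bay of 84 (x) x 160 (y) mm, 37 mm deep, with a circuit card in it. A half-round bead 5 mm high runs along the ledge's outer edge; between the beads 128 x 208 mm are free.
- seat (a point): Centre of the ledge plane of the housing, 45 mm above the housing's origin and the worktop, axes as the housing's. When the cover is fully home its underside is at this height, its origin at this point and its axes parallel to these.
- pin (a point): Ledge-height foot of one of four steel spring pins, 10 mm across, which stand 7 mm above the ledge at x = +-52, y = +-90 mm of the housing. Together they push up with about 6 N when the cover first touches them and about 13 N when it is flush; the cover's weight alone (2 to 4 N) does not press them in.
- stud (a joint): Angle of the quarter-turn stud, rad. At 0 the wing's length lies along the housing's x axis and fits the cover's slot (which passes it within about 0.2 rad); positive is counter-clockwise from above. Starts between 0.75 and 1.4, turns with friction (0.06 N m), stays where it is left, has stops at -0.5 and 1.57 but none at 0.
- stud_wing (a point): Point on the stud's upright axis, 20 mm above the ledge (65 mm above the worktop), at x = 0, y = +58 mm of the housing; its x axis is the wing's length and turns with the stud. The steel wing is 44 mm long, 10 mm thick, and reaches from 5 to 30 mm above the ledge, with a rounded top edge. Below it is the open bay.
- cover: Loose bare-metal access cover, a plate 120 (x) x 200 (y) x 8 mm, about 0.3 kg, lying flat, right way up, on the worktop; origin at the centre of its underside, z up. A black bridge handle stands on its middle. It goes on the housing with its x and y axes along the housing's, within 4 mm all round.
- slot (a point): Centre of the slot through the cover, at the plate's underside, x = 0, y = +58 mm of the cover. The slot is 54 mm (x) by 20 mm (y).
- handle (a point): Middle of the handle's bar, 31 mm above the cover's underside at the cover's centre. The bar is 78 mm long (along the cover's y), 14 mm thick (x) and 14 mm high; its top is 38 mm and its lower side 24 mm above the underside, with the plate's top at 8 mm.
- heat_sink: Bystander: bare finned heat sink, 40 x 40 x 22 mm, loose; origin at the centre of its underside.
- fan: Bystander: small black fan block, 40 x 40 x 20 mm, loose; origin at the centre of its underside.
- battery_pack: Bystander: black battery pack, 45 x 69 x 17 mm, loose; origin at the centre of its underside.

How it is judged:
By the outcome, as a careful person would: the job done as asked, in the order asked, and still so for the second after the job is handed in, while the arm keeps its last pose, push and grip.
It also fails if it takes over 51 s, if anything falls off the work surface, if the arm or the gripper's body presses on something with over 40 N, if the wrist force passes 120 N, or if a joint passes its speed limit or range.

## Working session

There is one attempt and no reset: what is moved stays moved. The work goes in short steps, Python scripts to look and compute and a tool call to move; the robot and the scene stay as the last step left them, time stands still between calls to the robot, and variables do not carry over. Pictures are saved under pics/ and viewed, at most 12 in all, crops included, and the job is handed in when it is done.

Besides the shell and the picture viewer there is one more tool, called after "Request:" by a JSON object that holds its "method" and its "body", one argument or row to a line. step_arm: Moves the arm, as the interface text tells. Its arguments: {"type":"object","properties":{"plan":{"type":"array","items":{"type":"array","items":{"type":"array","items":{"type":"number"}}}},"grip":{"type":"number"},"squeeze":{"type":"number"}},"required":["plan"]}

```bash
mkdir -p pics; ls
cat > h.py <<'E'
from station import ctrl
import numpy as np, cv2
from scipy.spatial.transform import Rotation as Rn
def cam(n):
    o=ctrl.get_obs(); im=ctrl.camera(n); m=ctrl.camera_model(n); K=np.array(m["intrinsics"])
    if "R" in m: R,t=np.array(m["R"]),np.array(m["t"])
    else:
        T=np.eye(4); T[:3,:3]=Rn.from_euler('xyz',o["eef_rot"]).as_matrix(); T[:3,3]=o["ee_pos"]
        W=np.linalg.inv(T@np.array(m["tool_from_camera"])); R,t=W[:3,:3],W[:3,3]
    return im,K@np.c_[R,t]
def save(im,f): cv2.imwrite(f,im[:,:,::-1])
def tri(Ps,uvs):
    A=[]
    for P,(u,v) in zip(Ps,uvs): A+= [u*P[2]-P[0], v*P[2]-P[1]]
    X=np.linalg.svd(np.array(A))[2][-1]; return X[:3]/X[3]
def atz(P,uv,z):
    H=np.c_[P[:,0],P[:,1],P[:,2]*z+P[:,3]]; w=np.linalg.solve(H,[uv[0],uv[1],1]); return np.r_[w[:2]/w[2],z]
def proj(P,X): q=P@np.r_[X,1]; return q[:2]/q[2]
E
python3 - <<'E'
from h import *
o=ctrl.get_obs(); print(o["time_s"],o["ee_pos"],o["eef_rot"],ctrl.grasp_offset)
Q=["frame","seat","stud_wing","cover","slot","handle","heat_sink","fan","battery_pack"]
D={};P={}
for c in ["top","side"]:
    im,P[c]=cam(c); save(im,f"pics/{c}0.png"); 
    for q in Q:
        for r in ctrl.place_of(q,c)[:1]: D[q,c]=r["at"]; print(c,q,np.round(r["at"],1),round(r["confidence"],2))
for q in Q:
    if (q,"top") in D and (q,"side") in D: 
        X=tri([P["top"],P["side"]],[D[q,"top"],D[q,"side"]]); print(q,X.round(4))
im=cv2.hconcat([cv2.imread("pics/top0.png"),cv2.imread("pics/side0.png")])
print(ctrl.get_obs()["time_s"])
E
```

```text
pics
0.0 [0.22503209 0.50157204 0.20489598] [-3.14044276e+00 -9.35202854e-05  2.71982755e+00] 0.0188
top frame [315.7 231.8] 0.88
top seat [316.9 227.1] 0.83
top stud_wing [300.4 229.1] 0.45
top cover [207.5 230.7] 0.72
top slot [197.8 238.7] 0.8
top handle [210.8 228.9] 0.82
top heat_sink [147.4 213.8] 0.75
top fan [307.3 173.9] 0.61
top battery_pack [315.  229.6] 0.67
side frame [270.3 259.6] 0.75
side seat [267.6 242.7] 0.97
side stud_wing [268.6 221.3] 0.45
side cover [264.7 197.7] 0.67
side slot [252.3 192.2] 0.76
side handle [265.6 245.6] 0.73
side heat_sink [273.2 166.2] 0.68
side fan [345.  253.2] 0.58
side battery_pack [324.  341.8] 0.77
frame [ 5.669e-01 -2.350e-02 -3.000e-04]
seat [ 0.5714 -0.0238  0.0467]
stud_wing [0.5707 0.0269 0.0723]
cover [ 0.5709  0.316  -0.0163]
slot [ 0.5406  0.3458 -0.0112]
handle [ 0.5757  0.3334 -0.199 ]
heat_sink [0.6165 0.4996 0.0054]
fan [ 0.7474 -0.0015 -0.0077]
battery_pack [ 0.6366 -0.0469 -0.2438]
1.0
```

View pics/top0.png

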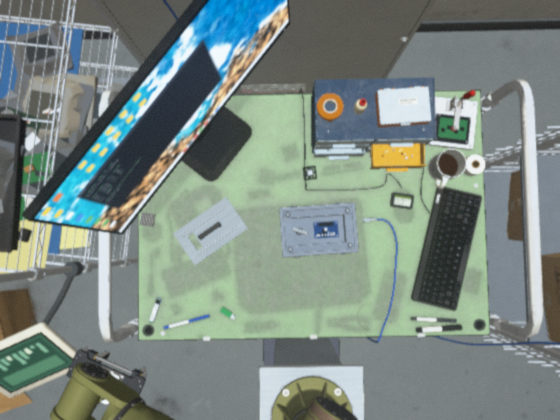

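View pics/side0.png

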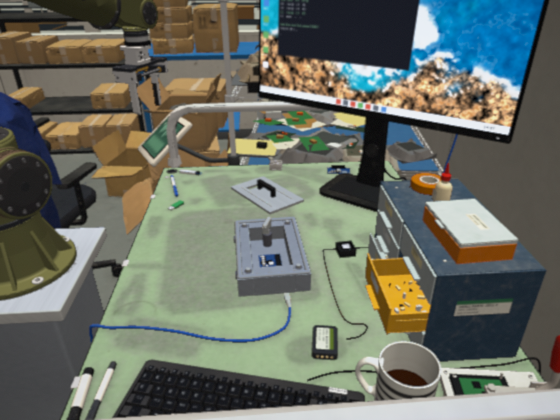

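```bash
cat >> h.py <<'E'
def go(pos,yaw,frm=None):
    o=ctrl.get_obs(); p,r=frm or (o["ee_pos"],o["eef_rot"]); R=Rn.from_euler('xyz',r)
    G=Rn.from_euler('xyz',[np.pi,0,yaw]); d=R.inv().apply(np.array(pos)-p)/.03
    w=(R.inv()*G).as_rotvec()/np.radians(6)
    print("go",np.r_[d,w].round(3),"rows>=",max(np.linalg.norm(d)*30/41.7,np.linalg.norm(w)*6/7.16).round(1))
E
python3 - <<'E'
from h import *
print(np.array(ctrl.camera_model("wrist")["tool_from_camera"]).round(3),np.array(ctrl.camera_model("wrist")["intrinsics"]).round(0))
go([.50,.30,.33],2.72); go([.47,.17,.42],2.2); go([.47,.17,.42],1.57)
E
```

```text
[[ 0.    -0.962 -0.272  0.079]
 [ 1.     0.     0.     0.   ]
 [-0.    -0.272  0.962 -0.179]
 [ 0.     0.     0.     1.   ]] [[337.   0. 277.]
 [  0. 337. 210.]
 [  0.   0.   1.]]
go [-1.1112e+01 -2.3860e+00 -4.1520e+00  0.0000e+00  0.0000e+00 -2.0000e-03] rows>= 8.7
go [-11.974  -6.749  -7.152   0.      0.      4.964] rows>= 11.1
go [-11.974  -6.749  -7.152   0.      0.     10.98 ] rows>= 11.1
```

Request:
{"method": "step_arm", "body": {
  "plan": [
    [[-10.9, -3.6, -1.5, 0, 0, -2.4], [-10.9, -3.6, -1.5, 0, 0, -2.4], [-10.9, -3.6, -1.5, 0, 0, -2.4], [-10.9, -3.6, -1.5, 0, 0, -2.4], [-10.9, -3.6, -1.5, 0, 0, -2.4], [-10.9, -3.6, -1.5, 0, 0, -2.4], [-10.9, -3.6, -1.5, 0, 0, -2.4], [-10.9, -3.6, -1.5, 0, 0, -2.4]]
  ]
}}

```text
time_s: 1.67
ee_pos: [0.4651, 0.2818, 0.2482]
eef_rot: [3.141, 0.0, 2.971]
force: [-0.7, 0.6, -0.1]
grip_width: 0.0938
grip_force: 0.0
```

```bash
cat > look.py <<'E'
from h import *
import sys,pickle
tag=sys.argv[1]; Q=sys.argv[2].split(",")
o=ctrl.get_obs(); print(o["ee_pos"].round(4),o["eef_rot"].round(3),o["qpos"].round(3))
im,P=cam("wrist"); save(im,f"pics/{tag}.png"); D={}
for q in Q:
    for r in ctrl.place_of(q,"wrist")[:2]:
        D.setdefault(q,r["at"]); print(q,np.round(r["at"],1),round(r["confidence"],2))
pickle.dump((P,D),open(tag+".pkl","wb"))
if len(sys.argv)>3:
    P0,D0=pickle.load(open(sys.argv[3]+".pkl","rb"))
    for q in D:
        if q in D0: print(q,tri([P,P0],[D[q],D0[q]]).round(4))
print(ctrl.get_obs()["time_s"])
E
python3 look.py w1 cover,slot,handle,seat,stud_wing,frame
```

```text
[0.4651 0.2818 0.2482] [3.141 0.    2.971] [ 0.477  0.256  1.477  0.     1.408 -0.923]
cover [306.5 253.2] 0.71
cover [450.7 256.8] 0.37
slot [337.7 226.4] 0.9
handle [310.1 263.7] 0.74
seat [ 47.6 307. ] 0.58
seat [306.7 255.6] 0.19
stud_wing [ 84.4 307.8] 0.84
stud_wing [336.6 225.7] 0.71
frame [ 70.7 286.8] 0.95
2.0167
```

View pics/w1.png

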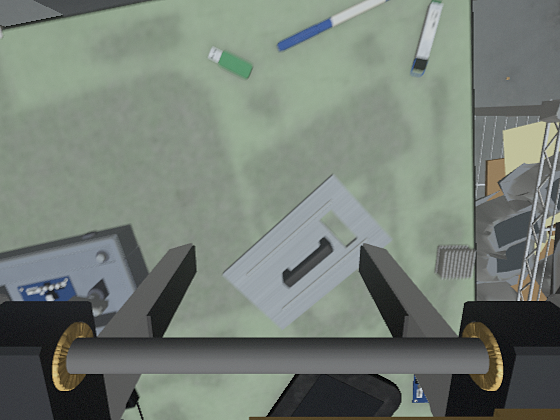

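Request:
{"method": "step_arm", "body": {
  "plan": [
    [[-0.5, -5, 0, 0, 0, -1], [-0.5, -5, 0, 0, 0, -1], [-0.5, -5, 0, 0, 0, -1], [-0.5, -5, 0, 0, 0, -1], [-0.5, -5, 0, 0, 0, -1]]
  ]
}}

```text
time_s: 2.43
ee_pos: [0.4525, 0.1307, 0.2481]
eef_rot: [-3.141, 0.001, 3.075]
force: [0.0, 0.1, 0.5]
grip_width: 0.0944
grip_force: 0.0
```

```bash
python3 look.py w2 cover,slot,handle,seat,stud_wing,frame,pin w1
```

```text
[0.4525 0.1307 0.2481] [-3.141e+00  1.000e-03  3.075e+00] [ 2.040e-01  8.900e-02  1.672e+00 -1.000e-03  1.379e+00 -1.300e+00]
cover [410.7 259. ] 0.56
slot [442.3 232.8] 0.7
slot [544.9 274.9] 0.52
handle [416.8 269.3] 0.72
handle [234.7 313. ] 0.55
seat [152.4 285.5] 0.55
seat [416.1 271. ] 0.53
stud_wing [198.  290.5] 0.58
frame [166.4 268.5] 0.95
pin [233.8 316.7] 0.68
cover [0.572  0.304  0.0053]
slot [ 0.5453  0.3523 -0.011 ]
handle [0.58   0.3062 0.0214]
seat [ 0.57   -0.0342  0.0448]
stud_wing [0.5677 0.0292 0.0683]
frame [ 0.5679 -0.0308 -0.0012]
2.8333
```

View pics/w2.png

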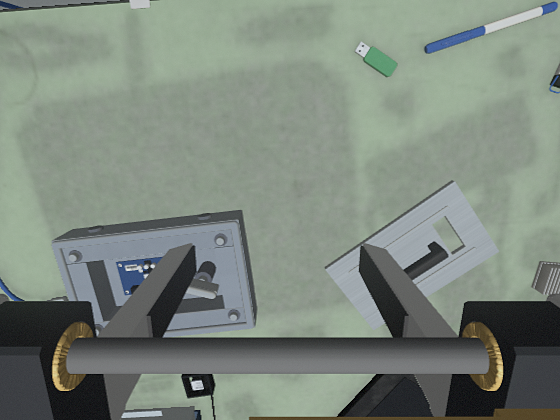

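Request:
{"method": "step_arm", "body": {
  "plan": [
    [[-5.2, -4, 1.6, 0, 0, -0.6], [-5.2, -4, 1.6, 0, 0, -0.6], [-5.2, -4, 1.6, 0, 0, -0.6], [-5.2, -4, 1.6, 0, 0, -0.6], [-5.2, -4, 1.6, 0, 0, -0.6], [-5.2, -4, 1.6, 0, 0, -0.6]]
  ]
}}

```text
time_s: 3.33
ee_pos: [0.6031, -0.0002, 0.1961]
eef_rot: [-3.141, -0.004, 3.136]
force: [-1.4, 0.0, -0.4]
grip_width: 0.0939
grip_force: 0.0
```

```bash
python3 look.py w3 seat,stud_wing,frame,pin w2; python3 -c "
import cv2;im=cv2.imread('pics/w3.png');cv2.imwrite('pics/w3c.png',cv2.resize(im[40:300,100:460],None,fx=2.2,fy=2.2,interpolation=cv2.INTER_CUBIC))"
```

```text
[ 6.031e-01 -2.000e-04  1.961e-01] [-3.141 -0.004  3.136] [-6.100e-02  4.280e-01  1.369e+00 -1.000e-03  1.348e+00 -1.626e+00]
seat [246.2 162.6] 0.83
stud_wing [307.  164.1] 0.77
frame [250.9 160. ] 0.92
pin [339.4 207.1] 0.57
seat [ 0.5667 -0.0304  0.0513]
stud_wing [0.5677 0.0281 0.0663]
frame [ 0.5706 -0.0306 -0.0038]
pin [0.6137 0.0633 0.0522]
3.5833
```

View pics/w3c.png

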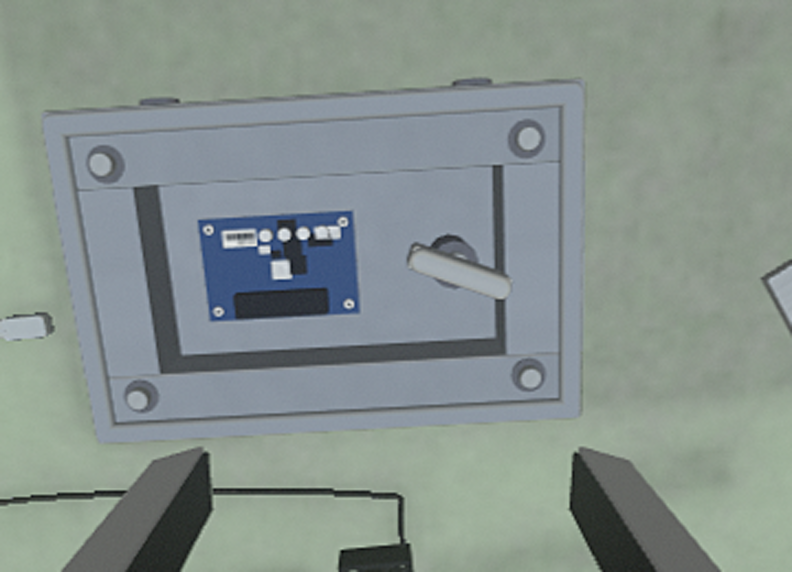

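```bash
cat >> h.py <<'E'
def fit(model,world):  # rigid 2D fit -> x,y,yaw,residual
    a=np.array(model,float);b=np.array(world,float)[:,:2]; ac,bc=a-a.mean(0),b-b.mean(0)
    th=np.arctan2((ac[:,0]*bc[:,1]-ac[:,1]*bc[:,0]).sum(),(ac*bc).sum()); c,s=np.cos(th),np.sin(th); R=np.array([[c,-s],[s,c]])
    t=b.mean(0)-R@a.mean(0); return t,th,np.abs(a@R.T+t-b).max()
E
python3 - <<'E'
from h import *
import pickle
P,D=pickle.load(open("w3.pkl","rb")); f=lambda u,v:(u/2.2+100,v/2.2+40)
px=[f(*p) for p in [(101,164),(527,138),(531,377),(138,399)]]
W=[atz(P,p,.052) for p in px]
t,th,r=fit([(-.052,-.09),(-.052,.09),(.052,.09),(.052,-.09)],W); print("seat",t,th,r)
s=t+np.array([-np.sin(th),np.cos(th)])*.058; print("stud",s)
a,b=[atz(P,f(*p),.073)[:2] for p in [(413,254),(507,289)]]; d=b-a
print("wing mid",(a+b)/2,"len",np.linalg.norm(d),"angle rel frame",np.arctan2(d[1],d[0])-th)
E
```

```text
seat [ 0.56949076 -0.02859707] 0.054085399119277386 0.0010023213620050445
stud [0.56635534 0.02931812]
wing mid [0.56568688 0.02889185] len 0.041162244676201956 angle rel frame 1.1581542995928795
```

Request:
{"method": "step_arm", "body": {
  "plan": [
    [[0.5, 0.4, 1, 0, 0, 5], [1, 0.8, 2, 0, 0, 9], [1.25, 0.95, 2.5, 0, 0, 9.5], [1.25, 0.95, 2.5, 0, 0, 9.5], [1.25, 0.95, 2.5, 0, 0, 9.5], [1.25, 0.95, 2.5, 0, 0, 9.5], [1.25, 0.95, 2.5, 0, 0, 9.5], [1.25, 0.95, 2.5, 0, 0, 9.5]]
  ],
  "grip": 0.4
}}

```text
time_s: 4.25
ee_pos: [0.5633, 0.0328, 0.1258]
eef_rot: [3.14, 0.001, 2.139]
force: [0.4, 0.1, 0.9]
grip_width: 0.0437
grip_force: 0.0
```

Request:
{"method": "step_arm", "body": {
  "plan": [
    [[0, 0, 0, 0, 0, 8.9], [0, 0, 0, 0, 0, 8.9], [0, 0, 0, 0, 0, 8.9], [0, 0, 0, 0, 0, 8.9], [0, 0, 0, 0, 0, 8.9], [0, 0, 0, 0, 0, 8.9], [0, 0, 0, 0, 0, 8.9], [0, 0, 0, 0, 0, 8.9]]
  ]
}}

```text
time_s: 4.92
ee_pos: [0.5633, 0.0328, 0.1258]
eef_rot: [3.14, -0.001, 1.206]
force: [0.1, -0.5, -0.8]
grip_width: 0.0376
grip_force: 0.0
```

```bash
python3 -c "
from h import *
o=ctrl.get_obs();print(o['ee_pos'],o['eef_rot'],o['qpos'].round(2));go([.566,.0291,.048],1.212)
im,P=cam('wrist');save(im,'pics/w4.png')"
```

```text
[0.5633021  0.03280208 0.12579417] [ 3.14010159e+00 -5.97859335e-04  1.20608131e+00] [-0.01  0.41  1.57  0.    1.16  0.36]
go [-0.085  0.124  2.593  0.014 -0.006 -0.057] rows>= 1.9
```

View pics/w4.png

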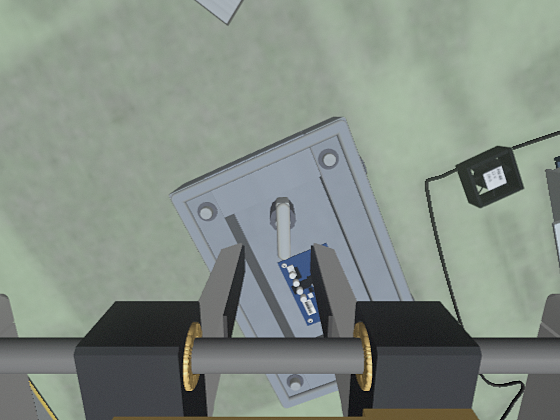

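The wing (277–284, 205–260) stands upright in the picture, centred between the fingers (240 / 318): aligned.

Request:
{"method": "step_arm", "body": {
  "plan": [
    [[-0.1, 0.12, 0.9, 0, 0, 0], [-0.1, 0.12, 1.7, 0, 0, 0], [-0.1, 0.12, 2.3, 0, 0, 0], [-0.1, 0.12, 2.6, 0, 0, 0], [-0.1, 0.12, 2.6, 0, 0, 0]]
  ]
}}

```text
time_s: 5.38
ee_pos: [0.565, 0.0283, 0.0456]
eef_rot: [-3.14, 0.001, 1.214]
force: [0.6, 0.1, -0.1]
grip_width: 0.0373
grip_force: 0.0
```

Request:
{"method": "step_arm", "body": {
  "plan": [
    [[0, 0, 0, 0, 0, 0], [0, 0, 0, 0, 0, 0], [0, 0, 0, 0, 0, 0], [0, 0, 0, 0, 0, 0], [0, 0, 0, 0, 0, 0]]
  ],
  "grip": 0,
  "squeeze": 15
}}

```text
time_s: 5.8
ee_pos: [0.5661, 0.0278, 0.0475]
eef_rot: [3.141, -0.0, 1.212]
force: [-2.4, 1.2, 5.3]
grip_width: 0.0104
grip_force: 15.0
```

```bash
python3 -c "
from h import *
o=ctrl.get_obs();print(o['ee_pos'],o['eef_rot'],o['force'],o['grip_width'],o['grip_force']);go([.566,.0291,.048],.054)"
```

```text
[0.56609144 0.02778569 0.04749425] [ 3.14097421e+00 -4.03715436e-04  1.21197241e+00] [-2.44232974  1.16703479  5.33494838] 0.010398286092692513 15.006021559238434
go [ 4.0000e-02 -1.8000e-02 -1.7000e-02  3.0000e-03 -7.0000e-03  1.1058e+01] rows>= 9.3
```

Request:
{"method": "step_arm", "body": {
  "plan": [
    [[0, 0, 0, 0, 0, 0.8], [0, 0, 0, 0, 0, 1.6], [0, 0, 0, 0, 0, 2.4], [0, 0, 0, 0, 0, 3.2], [0, 0, 0, 0, 0, 4], [0, 0, 0, 0, 0, 4.8], [0, 0, 0, 0, 0, 5.6], [0, 0, 0, 0, 0, 6.4]]
  ]
}}

```text
time_s: 6.47
ee_pos: [0.5658, 0.028, 0.0475]
eef_rot: [-3.141, -0.0, 0.538]
force: [-6.0, 2.1, 6.4]
grip_width: 0.0106
grip_force: 15.1
```

Request:
{"method": "step_arm", "body": {
  "plan": [
    [[0, 0, 0, 0, 0, 0.8], [0, 0, 0, 0, 0, 1.6], [0, 0, 0, 0, 0, 2.4], [0, 0, 0, 0, 0, 3.2], [0, 0, 0, 0, 0, 4], [0, 0, 0, 0, 0, 4.6], [0, 0, 0, 0, 0, 4.6], [0, 0, 0, 0, 0, 4.6]]
  ]
}}

```text
time_s: 7.13
ee_pos: [0.5658, 0.0282, 0.0475]
eef_rot: [-3.141, 0.0, 0.06]
force: [-4.9, 4.9, 7.5]
grip_width: 0.0109
grip_force: 15.0
```

Request:
{"method": "step_arm", "body": {
  "plan": [
    [[0, 0, 0, 0, 0, 0], [0, 0, 0, 0, 0, 0], [0, 0, 0, 0, 0, 0], [0, 0, -1, 0, 0, 0], [0, 0, -2, 0, 0, 0], [0, 0, -3, 0, 0, 0], [0, 0, -3, 0, 0, 0]]
  ],
  "grip": 0.3
}}

```text
time_s: 7.72
ee_pos: [0.5683, 0.0275, 0.1426]
eef_rot: [3.141, -0.009, 0.06]
force: [0.3, -1.2, 1.1]
grip_width: 0.0281
grip_force: 0.0
```

```bash
python3 -c "
from h import *
o=ctrl.get_obs();print(o['ee_pos'],o['eef_rot'],o['force'],o['grip_width'],o['qpos']);go([.6,0,.2],.054);go([.42,.40,.22],2.18); go([.47,.22,.22],1.2)
im,P=cam('wrist');save(im,'pics/w5.png')
import pickle;pickle.dump((P,{}),open('w5.pkl','wb'))"
```

```text
[0.5682577  0.02751503 0.14260225] [ 3.14081764 -0.00852876  0.05985243] [ 0.29057424 -1.20246902  1.12787403] 0.02813810996203079 [-1.59337184e-02  3.94038563e-01  1.54603597e+00 -1.36700625e-04
  1.19295517e+00  1.49506337e+00]
go [ 1.018  0.98  -1.904  0.007 -0.081  0.056] rows>= 1.7
go [ -4.168 -12.688  -2.625   0.091  -0.041 -20.246] rows>= 17.0
go [ -2.863  -6.599  -2.61    0.053  -0.068 -10.888] rows>= 9.1
```

View pics/w5.png

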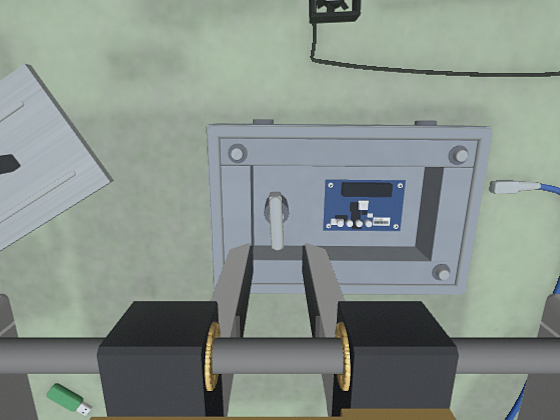

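Request:
{"method": "step_arm", "body": {
  "plan": [
    [[0.5, -1.3, -1, 0, 0, -1.2], [1, -2.6, -1.9, 0, 0, -2.4], [1.3, -4, -1.9, 0, 0, -3.6], [1.5, -5.4, -1.9, 0, 0, -4.8], [1.5, -6.8, -1.9, 0, 0, -6], [1.5, -8.1, -1.9, 0, 0, -7.2], [1.5, -8.1, -1.9, 0, 0, -8.4], [1.5, -8.1, -1.9, 0, 0, -9.6]]
  ],
  "grip": 0.5
}}

```text
time_s: 8.43
ee_pos: [0.5951, 0.2766, 0.1917]
eef_rot: [-3.14, 0.001, 1.07]
force: [-0.7, -0.8, -0.2]
grip_width: 0.047
grip_force: 0.0
```

Request:
{"method": "step_arm", "body": {
  "plan": [
    [[0, 0, 0, 0, 0, -10.5], [0, 0, 0, 0, 0, -10.5], [0, 0, 0, 0, 0, -10.5], [0, 0, 0, 0, 0, -10.5], [0, 0, 0, 0, 0, -10.5], [0, 0, 0, 0, 0, -10.5], [0, 0, 0, 0, 0, -10.5], [0, 0, 0, 0, 0, -10.5]]
  ]
}}

```text
time_s: 9.1
ee_pos: [0.5961, 0.2727, 0.1921]
eef_rot: [-3.14, -0.0, 2.066]
force: [-0.5, -0.5, -0.5]
grip_width: 0.0471
grip_force: 0.0
```

Request:
{"method": "step_arm", "body": {
  "plan": [
    [[0, 0, 0, 0, 0, -1], [0, 0, 0, 0, 0, -1]]
  ]
}}

```text
time_s: 9.27
ee_pos: [0.5961, 0.2727, 0.1922]
eef_rot: [-3.14, -0.0, 2.17]
force: [0.5, -0.0, -0.1]
grip_width: 0.0473
grip_force: 0.0
```

```bash
python3 look.py w6 cover,slot,handle w2; python3 -c "
import cv2;im=cv2.imread('pics/w6.png');cv2.imwrite('pics/w6c.png',cv2.resize(im[20:290,100:460],None,fx=2.2,fy=2.2,interpolation=cv2.INTER_CUBIC))"
```

```text
[0.5961 0.2727 0.1922] [-3.14 -0.    2.17] [ 0.373  0.55   1.199 -0.     1.394 -0.225]
cover [278.3 155.2] 0.9
slot [275.3  96.6] 0.63
handle [276.4 158. ] 0.73
cover [0.5755 0.3048 0.0021]
slot [ 0.5409  0.3512 -0.006 ]
handle [0.5751 0.3028 0.0309]
9.4667
```

View pics/w6c.png

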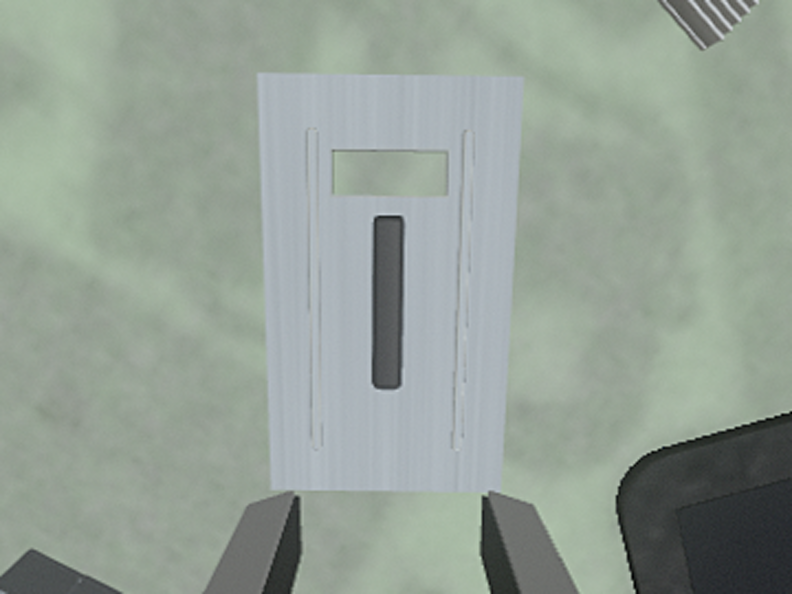

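Run:
```python
from h import *
import pickle
P,D=pickle.load(open("w6.pkl","rb")); f=lambda u,v:(u/2.2+100,v/2.2+20)
W=[atz(P,f(*p),.008) for p in [(258,73),(523,76),(501,491),(271,491)]]
print(fit([(-.06,.1),(.06,.1),(.06,-.1),(-.06,-.1)],W))
H=[atz(P,f(*p),.038) for p in [(389,216),(387,389)]]; print(fit([(0,.039),(0,-.039)],H))
S=[atz(P,f(*p),.008) for p in [(332,150),(447,150),(448,196),(333,195)]]
t,th,r=fit([(-.027,.068),(.027,.068),(.027,.048),(-.027,.048)],S); print(t,th,r)
go([.5745,.304,.10],th+np.pi/2); go([.5745,.304,.015],th+np.pi/2)
```

```text
(array([0.57436681, 0.30324151]), np.float64(0.5890075778592878), np.float64(0.0007129927115800683))
(array([0.57419868, 0.30361504]), np.float64(0.5866207468733811), np.float64(0.00042743711028603304))
[0.57511166 0.30371191] 0.5980112735126418 0.0006340362248565823
go [ 1.265e+00 -2.000e-02  3.104e+00 -7.000e-03 -1.000e-03 -7.100e-02] rows>= 2.4
go [ 1.265e+00 -1.700e-02  5.937e+00 -7.000e-03 -1.000e-03 -7.100e-02] rows>= 4.4
```

Request:
{"method": "step_arm", "body": {
  "plan": [
    [[0.5, 0, 1.3, 0, 0, 0.1], [1, 0, 2.6, 0, 0, 0.1], [1.25, 0, 3.8, 0, 0, 0.1], [1.25, 0, 4.7, 0, 0, 0.1], [1.25, 0, 5.4, 0, 0, 0.1], [1.25, 0, 5.8, 0, 0, 0.1], [1.25, 0, 6, 0, 0, 0.1], [1.25, 0, 6, 0, 0, 0.1]]
  ]
}}

```text
time_s: 10.13
ee_pos: [0.5751, 0.3038, 0.013]
eef_rot: [-3.14, -0.0, 2.153]
force: [-0.3, -0.8, 0.0]
grip_width: 0.0471
grip_force: 0.0
```

Request:
{"method": "step_arm", "body": {
  "plan": [
    [[0, 0, 0, 0, 0, 0], [0, 0, 0, 0, 0, 0], [0, 0, 0, 0, 0, 0], [0, 0, 0, 0, 0, 0], [0, 0, 0, 0, 0, 0], [0, 0, 0, 0, 0, 0]]
  ],
  "grip": 0,
  "squeeze": 55
}}

```text
time_s: 10.63
ee_pos: [0.5753, 0.3039, 0.0142]
eef_rot: [-3.142, 0.0, 2.154]
force: [-3.5, -2.5, 5.7]
grip_width: 0.0135
grip_force: 55.0
```

Request:
{"method": "step_arm", "body": {
  "plan": [
    [[0, 0, -0.5, 0, 0, 0], [0, 0, -1.2, 0, 0, 0], [0, 0, -2, 0, 0, 0], [0, 0, -3, 0, 0, 0], [0, 0, -4, 0, 0, 0], [0, 0, -4, 0, 0, 0]]
  ]
}}

```text
time_s: 11.13
ee_pos: [0.5772, 0.305, 0.14]
eef_rot: [3.133, 0.001, 2.154]
force: [0.5, 1.2, -1.7]
grip_width: 0.0134
grip_force: 55.0
```

```bash
python3 -c "
from h import *
o=ctrl.get_obs();print(o['ee_pos'],o['eef_rot'],o['force'],o['moment'],o['grip_width'])
go([.569,-.0286,.125],.054+np.pi/2)
im,P=cam('side');save(im[120:300,180:380],'pics/s1.png')
im,P=cam('wrist');save(im,'pics/w7.png')
print(ctrl.place_of('slot','wrist')[:2],proj(P,[0,0,0]))"
```

```text
[0.57722289 0.30495195 0.14004027] [3.13308425e+00 1.28266437e-03 2.15418796e+00] [ 0.52883213  1.16578409 -1.70439905] [ 0.03919527 -0.03442831 -0.01869857] 0.013386134467273063
go [-9.128 -6.358  0.459  0.083 -0.01   5.055] rows>= 8.0
[] [-442.66776398  133.01554368]
```

View pics/w7.png

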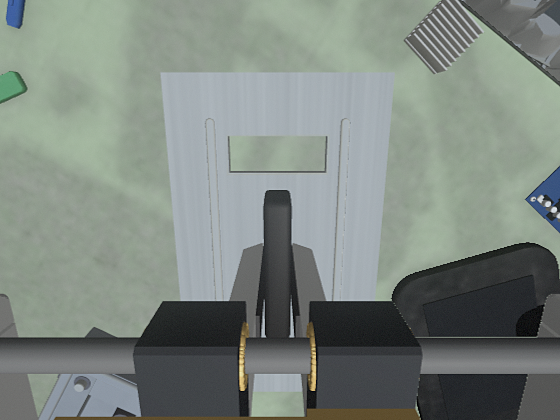

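The cover hangs in the grip, level, slot at (278,154), top edge (161–395, 72). I'll fit its pose in the tool frame.

Run:
```python
from h import *
im=cv2.imread("pics/w7.png"); g=cv2.cvtColor(im,6)
px=np.array([(161,72),(395,72),(229,137),(326,137),(327,172),(230,172)],np.float32).reshape(-1,1,2)
px=cv2.cornerSubPix(g,px,(4,4),(-1,-1),(3,50,.01)).reshape(-1,2); print(px.round(1).tolist())
M=np.array([(-60,100),(60,100),(-27,68),(27,68),(27,48),(-27,48)])/1000; M=np.c_[M,0*M[:,0]+.008]
m=ctrl.camera_model("wrist"); K=np.array(m["intrinsics"]); T=np.array(m["tool_from_camera"])
ok,r,t=cv2.solvePnP(M,px.astype(float),K,None); print(np.abs(cv2.projectPoints(M,r,t,K,None)[0][:,0]-px).max())
C=np.eye(4);C[:3,:3]=cv2.Rodrigues(r)[0];C[:3,3]=t[:,0]; C=T@C
R0=Rn.from_euler('xyz',[np.pi,0,-np.pi/2]).as_matrix()
print("cover in tool",C[:3,3].round(4)); 
# ideal: cover y = tool x, cover x = tool y, cover z=-tool z
I=np.array([[0,1,0],[1,0,0],[0,0,-1.]]); print("rotvec tool",Rn.from_matrix(C[:3,:3]@I.T).as_rotvec().round(4))
```

```text
[[159.89999389648438, 71.9000015258789], [391.20001220703125, 70.4000015258789], [228.10000610351562, 135.3000030517578], [326.5, 135.3000030517578], [325.29998779296875, 171.6999969482422], [229.1999969482422, 171.5]]
0.8636617869345287
cover in tool [0.0008 0.0007 0.0172]
rotvec tool [ 0.0255  0.0046 -0.007 ]
```

Request:
{"method": "step_arm", "body": {
  "plan": [
    [[-0.5, -0.3, 0, 0, 0, 0.3], [-1.4, -1, 0, 0, 0, 0.8], [-2.5, -1.7, 0, 0, 0, 1.4], [-3.6, -2.5, 0, 0, 0, 2], [-4.7, -3.3, 0, 0, 0, 2.6], [-5.8, -4, 0, 0, 0, 3.2], [-6.9, -4.8, 0, 0, 0, 3.8], [-7.8, -5.4, 0, 0, 0, 4.3]]
  ]
}}

```text
time_s: 11.95
ee_pos: [0.5676, 0.0169, 0.1317]
eef_rot: [-3.138, -0.0, 1.7]
force: [0.9, 0.1, -3.5]
grip_width: 0.0133
grip_force: 55.0
```

```bash
python3 -c "
from h import *
o=ctrl.get_obs();print(o['ee_pos'],o['eef_rot'],o['force'],o['moment'],o['grip_width'])
go([.5695,-.0290,.125],.054+np.pi/2)"
```

```text
[0.56757914 0.01686876 0.13165708] [-3.13820658e+00 -3.04555539e-04  1.69980814e+00] [ 0.85276814  0.14941856 -3.494429  ] [-0.05207144  0.02604975  0.0190471 ] 0.013274486259190742
go [-1.525 -0.132  0.222 -0.032 -0.002  0.716] rows>= 1.1
```

Request:
{"method": "step_arm", "body": {
  "plan": [
    [[-0.6, -0.05, 0, 0, 0, 0.3], [-1.2, -0.1, 0.1, 0, 0, 0.6], [-1.5, -0.13, 0.2, 0, 0, 0.7], [-1.5, -0.13, 0.2, 0, 0, 0.7], [-1.5, -0.13, 0.2, 0, 0, 0.7], [-1.5, -0.13, 0.2, 0, 0, 0.7]]
  ]
}}

```text
time_s: 12.45
ee_pos: [0.5709, -0.0246, 0.1272]
eef_rot: [-3.141, -0.0, 1.632]
force: [0.3, 0.7, -3.8]
grip_width: 0.0134
grip_force: 55.0
```

```bash
python3 -c "
from h import *
o=ctrl.get_obs();print(o['ee_pos'],o['eef_rot'],o['force'],o['moment'],o['grip_width'])
go([.5695,-.0290,.125],.054+np.pi/2);go([.5695,-.0290,.092],.054+np.pi/2);go([.5695,-.0290,.059],.054+np.pi/2)
im,P=cam('wrist');save(im,'pics/w8.png')"
```

```text
[ 0.57089101 -0.02460187  0.127171  ] [-3.14064194e+00 -3.85846695e-04  1.63216483e+00] [ 0.28360154  0.70311268 -3.84686335] [-0.03427294  0.09088051 -0.00083445] 0.01338568149010323
go [-0.144 -0.055  0.072 -0.009 -0.004  0.07 ] rows>= 0.1
go [-0.144 -0.054  1.172 -0.009 -0.004  0.07 ] rows>= 0.9
go [-0.144 -0.053  2.272 -0.009 -0.004  0.07 ] rows>= 1.6
```

View pics/w8.png

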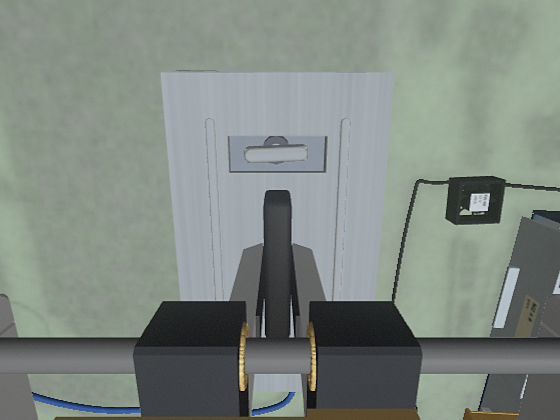

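Wing seen squarely through the slot (245–307, 153 within 229–327, 137–172). Fine-correct and descend.

Request:
{"method": "step_arm", "body": {
  "plan": [
    [[-0.14, -0.05, 0.3, 0, 0, 0.07], [-0.14, -0.05, 0.7, 0, 0, 0.07], [-0.14, -0.05, 1.1, 0, 0, 0.07], [-0.14, -0.05, 1.2, 0, 0, 0.07], [-0.14, -0.05, 1.2, 0, 0, 0.07], [-0.14, -0.05, 1.2, 0, 0, 0.07]]
  ]
}}

```text
time_s: 13.0
ee_pos: [0.5698, -0.0299, 0.0915]
eef_rot: [-3.141, -0.0, 1.623]
force: [1.2, 0.7, -3.6]
grip_width: 0.0133
grip_force: 55.0
```

```bash
python3 -c "
from h import *
o=ctrl.get_obs();print(o['ee_pos'],o['eef_rot'],o['force'],o['moment'],o['grip_width'])
go([.5695,-.0290,.066],.054+np.pi/2)"
```

```text
[ 0.56981779 -0.02985511  0.09146026] [-3.14108401e+00 -8.79453179e-05  1.62336503e+00] [ 1.21919084  0.70588541 -3.64026171] [-0.04462462  0.10476409  0.03896319] 0.013306833726289576
go [ 0.029 -0.009  0.849 -0.005 -0.001 -0.014] rows>= 0.6
```

Request:
{"method": "step_arm", "body": {
  "plan": [
    [[0.02, 0, 0.2, 0, 0, 0], [0.02, 0, 0.4, 0, 0, 0], [0.02, 0, 0.6, 0, 0, 0], [0.02, 0, 0.75, 0, 0, 0], [0.02, 0, 0.85, 0, 0, 0], [0.02, 0, 0.9, 0, 0, 0], [0.02, 0, 0.9, 0, 0, 0]]
  ]
}}

```text
time_s: 13.58
ee_pos: [0.5697, -0.0293, 0.0648]
eef_rot: [-3.141, -0.0, 1.623]
force: [-4.4, 0.4, 3.6]
grip_width: 0.0135
grip_force: 55.0
```

Request:
{"method": "step_arm", "body": {
  "plan": [
    [[0, 0, 0.05, 0, 0, 0], [0, 0, 0.1, 0, 0, 0], [0, 0, 0.15, 0, 0, 0], [0, 0, 0.2, 0, 0, 0], [0, 0, 0.2, 0, 0, 0], [0, 0, 0.2, 0, 0, 0]]
  ]
}}

```text
time_s: 14.08
ee_pos: [0.57, -0.0293, 0.0595]
eef_rot: [3.141, 0.0, 1.623]
force: [-5.8, 0.6, 7.3]
grip_width: 0.0134
grip_force: 55.0
```

Request:
{"method": "step_arm", "body": {
  "plan": [
    [[0, 0, 0.03, 0, 0, 0], [0, 0, 0.06, 0, 0, 0], [0, 0, 0.06, 0, 0, 0], [0, 0, 0.06, 0, 0, 0]]
  ]
}}

```text
time_s: 14.42
ee_pos: [0.5699, -0.0293, 0.0591]
eef_rot: [3.141, 0.0, 1.623]
force: [-15.5, 1.6, 25.9]
grip_width: 0.0132
grip_force: 55.0
```

Request:
{"method": "step_arm", "body": {
  "plan": [
    [[0, 0, 0.03, 0, 0, 0], [0, 0, 0.06, 0, 0, 0], [0, 0, 0.06, 0, 0, 0], [0, 0, 0.06, 0, 0, 0]]
  ],
  "squeeze": 60
}}

```text
time_s: 14.75
ee_pos: [0.57, -0.0294, 0.0591]
eef_rot: [3.14, 0.0, 1.623]
force: [-27.2, 2.7, 46.2]
grip_width: 0.0137
grip_force: 60.0
```

Request:
{"method": "step_arm", "body": {
  "plan": [
    [[0, -0.02, -0.04, 0, 0, 0], [0, -0.03, -0.04, 0, 0, 0], [0, -0.03, -0.04, 0, 0, 0], [0, -0.03, -0.04, 0, 0, 0], [0, -0.03, -0.04, 0, 0, 0]]
  ]
}}

```text
time_s: 15.17
ee_pos: [0.5699, -0.0294, 0.0591]
eef_rot: [3.138, 0.0, 1.623]
force: [-11.3, 2.1, 27.6]
grip_width: 0.0134
grip_force: 60.0
```

Run:
```python
from h import *
o=ctrl.get_obs();print(o['ee_pos'],o['eef_rot'],o['force'],o['moment'],o['grip_width'])
im,P=cam('wrist');save(im,'pics/w9.png')
s,_=cam('side'); w=cv2.resize(s[190:310,200:340],(700,600),interpolation=cv2.INTER_CUBIC); save(w,'pics/s9.png')
```

```text
[ 0.5699422  -0.0293509   0.05906835] [3.13829642e+00 4.09068165e-04 1.62333891e+00] [-11.31829566   2.06026238  27.56200094] [0.33609209 2.36576514 0.02686579] 0.013424203225603113
```

View pics/w9.png

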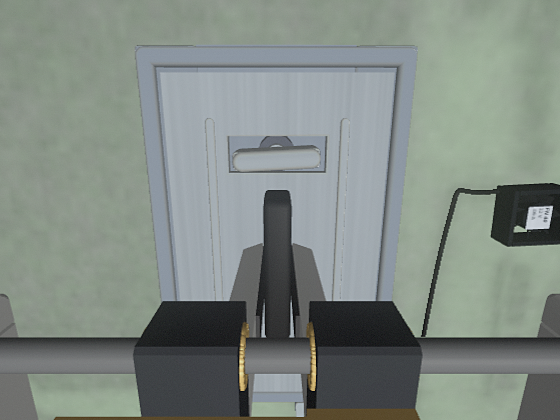

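The cover sits evenly inside the beads with the wing up through the slot. I'll undo the small sideways shift, which tilted the tool by 3 mrad, and check the moment.

Request:
{"method": "step_arm", "body": {
  "plan": [
    [[0, 0.03, 0, 0, 0, 0], [0, 0.03, 0, 0, 0, 0], [0, 0.03, 0, 0, 0, 0], [0, 0.03, 0, 0, 0, 0]]
  ]
}}

```text
time_s: 15.6
ee_pos: [0.57, -0.0294, 0.0591]
eef_rot: [3.141, 0.0, 1.623]
force: [-19.8, 1.7, 32.6]
grip_width: 0.0135
grip_force: 60.0
```

Run:
```python
from h import *
o=ctrl.get_obs();print(o['ee_pos'],o['eef_rot'],o['force'],o['moment'],o['grip_width'],o['time_s'])
```

```text
[ 0.56996254 -0.02936461  0.05909114] [3.14056362e+00 3.12462303e-04 1.62333845e+00] [-19.79644686   1.68510832  32.58191542] [ 0.250588    3.66671779 -0.01981223] 0.013512211709657074 15.6
```

View pics/s9.png

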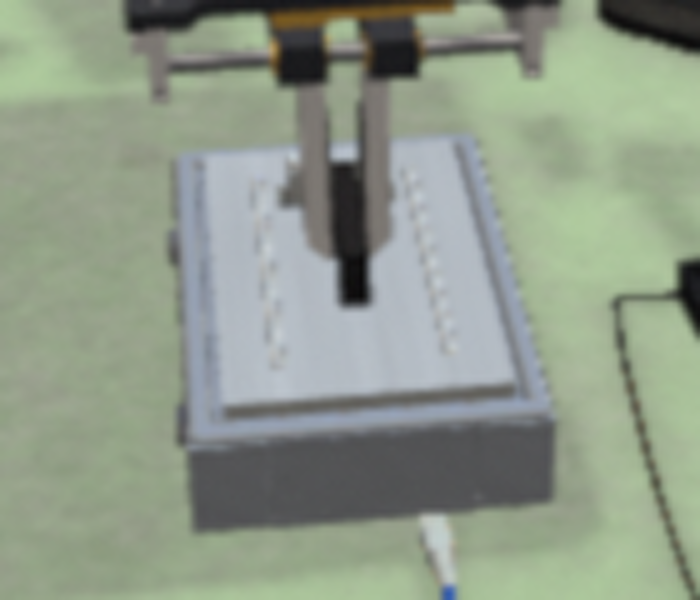

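```bash
python3 -c "
from station import ctrl
print(ctrl.hand_in())"
```

```text
the job is handed in; nothing more can be done
None
```

The job is handed in at 15.6 s: the stud was turned to about 0, and the cover is on the housing with the wing up through its slot. The gripper still holds it pressed flush with about 33 N, and the heat sink, fan and battery pack were not touched.

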